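# Stand the reject bin up and tip the cracked case into it

### The arm

A 6-joint arm with a two-finger parallel gripper is mounted at the origin on the work surface. World frame = base frame: x ahead of the robot, y to its left, z up, the work surface at z = 0. Lengths are in m, angles in rad, forces in N, time in s.
With the tool pointing down it reaches from about 0.25 to 0.775 m from the base axis. Payload 4 kg.
Tool frame: the origin (TCP) lies midway between the tips of the shut fingers; the grasp point (between the pads) lies 19 mm behind it (robot.tcp_to_grasp is the distance from the TCP to the grasp point, in m); z points along the fingers, x is the direction in which the jaws open and shut, and the axes are right-handed (so a half turn about z gives the same grasp; the last joint's range is limited). The gripper opens to 94 mm and grips with 3 to 60 N. Pads are 16 mm wide; open, the fingers measure 119 mm over their backs; the gripper's body (75 mm by 177 mm) begins 78 mm behind the grasp point.
Start: joints at [-1.301, 0.087, 1.371, -0, 1.684, -0.103], TCP at [0.2, -0.512, 0.206] pointing down, gripper open.
Joint ranges: [-3.1, 3.1], [-0.76, 2.03], [0.27, 2.55], [-1.08, 4.22], [0.17, 2.65], [-2.57, 2.57]. Speed limits (rad/s): [2.79, 2.79, 3.14, 3.14, 3.14, 3.14].

### API

Orientations are given as [roll, pitch, yaw] about the fixed x, y, z axes, in that order (R = Rz(yaw) Ry(pitch) Rx(roll)).
In Python, from bench import get_obs, vision, robot gives the robot as it stands.
- The arm moves only by the tool servo_tool, never from a script. Its argument "targets" is text: rows parted by semicolons, each of 7 numbers parted by spaces: the opening, from 0 (shut) to 1 (fully open), then the shift along the tool's x, y, z as a fraction of full scale, then the turn, a rotation vector about the tool's x, y, z as a fraction of full scale. A call has 1 to 12 rows; each row is the pose to reach, as a shift and turn from the pose commanded when the call began, along the tool's axes at that moment, turning the shorter way round; what a row does not reach only later rows make up. Full scale, the value 1, is 0.25 m for a shift and pi rad for a turn. A row lasts 1/12 s, in which the tool goes at most 41.7 mm and 7.16 degrees, less where a joint would pass 70% of its speed; a pose out of reach is approached as far as the arm can. A call with a number of a shift or a turn outside -1 to 1 is refused whole. A call with a gripper value outside its range is refused whole. The fingers move at their own pace and stop on an object; the grip force is fixed at half the most. Time passes only in rows, so rows that repeat a pose let the fingers close. It gives the time, the measured TCP pose, the force and the opening at its end, in the units of the state.
- get_obs(): the state, without advancing time (a new reading comes with each control period).
- vision.snapshot(name): name is "scene" or "top" or "wrist"; returns a dict with "image" (480x640x3 uint8, red, green, blue), "mtx" (3x3 intrinsics, pixels), "k1" (the pictures are not rectified: a ray, as slopes to the right and down, at radius r is drawn at 1 + k1 r^2 times it, then the intrinsics apply), "world_from_camera" (4x4, takes a point from camera to world coordinates); the wrist camera has in their place "T_tool_cam" (4x4, takes a point from camera to tool coordinates, whose origin is the TCP and whose axes are the tool frame's). Camera axes: x right, y down, z forward; pixel columns grow to the right and rows downward; lengths in m; the calibration is good to about 2 mm. A picture is of the moment at which its call begins: read the wrist's pose just before it. There is no depth.
- robot.close_job(): hands the job in, once; it reports no verdict.
The state is a dict: "time": time; "joint_positions": joint angles; "qvel": joint speeds; "joint_torque": joint torques, N m; "tool_pos": TCP position; "ee_rot": TCP orientation; "wrist_force": force on the tool from outside, world axes, zero at the start; "wrist_torque": the same for the moment, N m; "width": finger opening in m.
Only numpy, scipy, OpenCV 4.12 (cv2) and the standard library are available. Lean on these libraries where they do the work, as an engineer would, in place of code of your own. Each camera call takes 0.05 s, during which the arm holds its last target.

### The job

The steel reject bin has been left tipped forward: push it back until it stands fully upright against its rear stops. Then push over the cracked calculator case, the one with a top corner broken away, so that it topples off the ledge behind the bin and ends up inside the upright bin. Only push with the fingers, pick nothing up, and leave the sound case standing and everything else where it is.

Things in the scene. Friction and masses are not known exactly. Their poses are not given: they have to be found in the camera images.
- station: Fixed reject station. Origin on the table midway below the pivot axis; x along the pivot axis and the ledge, y from bin to ledge, z up. Pivot axis 50 mm above the table. Behind the bin a plain aluminium ledge on posts: x -150 to 150, y 142 to 216, top 158 mm above the table. Upright, the steel bin spans x -135 to 135, y -40 to 130 mm, underside 50, rim 150 mm above the table; walls 3 mm.
- bin (a joint): Tilt of the open-topped steel bin about the pivot axis (station x), rad: 0 = upright on its rear stops, up to 0.85 = mouth tipped to station -y, away from the ledge. Starts at 0.5 to 0.8. Stiff pivot (0.35 N m friction): it stays at any angle. Tipped, the back wall leans over to -y, its rim highest; about 3 to 5 N on the inside of that wall near the rim, towards +y, rights the bin.
- bin_back_rim (a point): Middle of the top edge of the bin's back wall (its outer face), the wall nearest the ledge. It moves with the bin on an arc about the pivot axis; upright it is at station y = 130, z = 150 mm. Axes as the station's when upright.
- bin_floor (a point): Centre of the bin's inner floor; z along the bin's walls to its mouth (97 mm from floor to rim), x along the pivot axis; the inside is 264 mm (x) by 164 mm (y).
- cracked_case: Cracked beige plastic calculator case, 70 (x) x 26 (y, thickness) x 120 mm (z), about 0.12 kg, loose, standing on end on the ledge, broad faces to the bin (-y) and away from it. The top corner on its own +x side is broken away (gap 28 wide, 32 mm high), a dark crack below it. It has either of two places on the ledge, front face about 12 mm back from the ledge's edge. Origin: centre of underside.
- cracked_case_mid (a point): Middle of the cracked case, 60 mm above its underside.
- sound_case: The sound beige case, same size, all corners whole, standing on the ledge about 110 mm beside the cracked one (centre to centre). Origin: centre of its underside. Must stay standing where it is.
- rocker_switch: Small silver rocker switch, 20 x 30 x 20 mm, near one end of the ledge; origin: centre of underside. To be left alone.
- steel_die: Round stepped steel die, 28 mm diameter, 32 mm high, near the other end of the ledge; origin: centre of underside. To be left alone.
- green_board: Green circuit board, 110 x 75 x 6 mm, lying on the counter; origin: centre of underside. To be left alone.
- screwdriver: Screwdriver lying on the counter; to be left alone.
- wire_spool: Grey wire spool, 60 mm diameter, 40 mm high, on the counter; to be left alone.
- key_tray: White divided key tray, 80 x 140 x 30 mm, on the counter; to be left alone.
- screw_jar: Clear jar with steel cap, 52 mm diameter, 70 mm high, on the counter; to be left alone.
Not all that is in view belongs to the job. What is shaped like the sound_case but turquoise is not meant. What is shaped like the cracked_case but purple is not meant.

How it is judged:
By the outcome, as a careful person would: the job done as asked, in the order asked, and still so for the second after the job is handed in, with the robot touching nothing.
It also fails if it takes over 43 s, if anything falls off the work surface, if the arm or the gripper's body presses on something with over 40 N, if the wrist force passes 120 N, or if a joint passes its speed limit or range.

## Working session

There is one attempt and no reset: what is moved stays moved. The work goes in short steps, Python scripts to look and compute and a tool call to move; the robot and the scene stay as the last step left them, time stands still between calls to the robot, and variables do not carry over. Pictures are saved under pics/ and viewed, and the job is handed in when it is done.

Besides the shell and the picture viewer there is one more tool, called after "Call:" in YAML: its name, and indented under it one key for each argument. servo_tool: Moves the arm, as the interface text tells. Its arguments: {"type":"object","properties":{"targets":{"type":"string"}},"required":["targets"]}

```bash
mkdir -p pics; python3 - <<'E'
from bench import get_obs, vision, robot
import cv2,pickle
print(get_obs())
d={}
for n in ("scene","top"):
    s=vision.snapshot(n); d[n]=s
    cv2.imwrite(f"pics/{n}0.png",s["image"][:,:,::-1])
    print(n,s["mtx"],s["k1"],s["world_from_camera"])
pickle.dump(d,open("snap0.pkl","wb"))
E
```

```text
{'time': 0.0, 'joint_positions': array([-1.30113902e+00,  8.79245440e-02,  1.37227939e+00, -1.33084614e-05,
        1.68359034e+00, -1.03096010e-01]), 'qvel': array([ 8.10800928e-04,  1.70357063e-04, -3.86477037e-04, -1.09509124e-04,
       -9.73880021e-06,  1.02375762e-03]), 'joint_torque': array([-9.68521490e-04, -3.40185463e+01, -3.02425754e+01,  7.16394070e-02,
        3.31741164e-02, -1.83108200e-04]), 'tool_pos': array([ 0.2001426 , -0.51168902,  0.20430808]), 'ee_rot': array([-3.14137923e+00,  2.19129533e-03, -1.19804426e+00]), 'wrist_force': array([-0.082892  , -0.37550919,  0.22186097]), 'wrist_torque': array([-0.01972492,  0.00903616,  0.00591718]), 'width': 0.09401373306541719}
scene [[607.59697807   0.         324.40971421]
 [  0.         607.59697807 241.38589709]
 [  0.           0.           1.        ]] -0.073644320058009 [[-0.59157553  0.65028514 -0.47662105  1.15321525]
 [ 0.80622014  0.48217335 -0.34280891  0.42416975]
 [ 0.00689043 -0.58705886 -0.80951493  1.22629611]
 [ 0.          0.          0.          1.        ]]
top [[504.74639412   0.         325.45768481]
 [  0.         504.74639412 237.51474122]
 [  0.           0.           1.        ]] 0.04373359784301929 [[-0.00651562 -0.98603144  0.16643179  0.32484897]
 [-0.99968257  0.01047352  0.02291429 -0.03095382]
 [-0.02433734 -0.16622966 -0.98578669  1.38049351]
 [ 0.          0.          0.          1.        ]]
```

View pics/scene0.png

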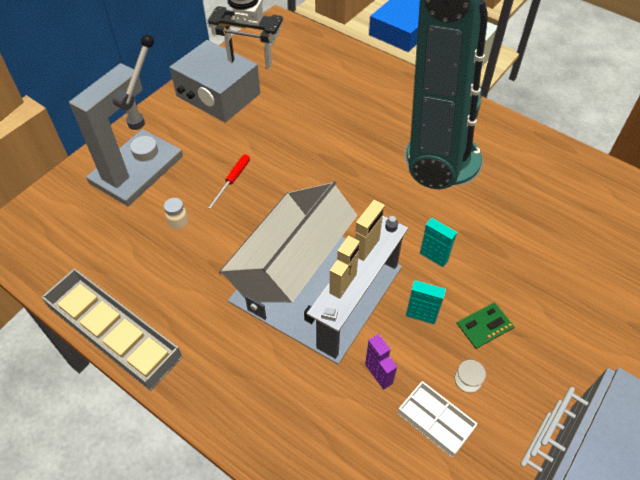

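View pics/top0.png

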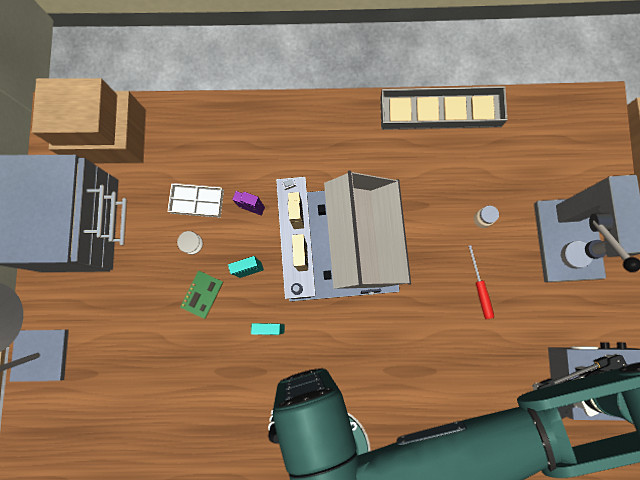

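```bash
python3 - <<'E'
import cv2
a=cv2.imread("pics/scene0.png")[170:360,220:420]
cv2.imwrite("pics/c1.png",cv2.resize(a,None,fx=3,fy=3,interpolation=cv2.INTER_CUBIC))
a=cv2.imread("pics/top0.png")[160:310,260:420]
cv2.imwrite("pics/c2.png",cv2.resize(a,None,fx=4,fy=4,interpolation=cv2.INTER_CUBIC))
E
```

```text
(no output)
```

View pics/c1.png

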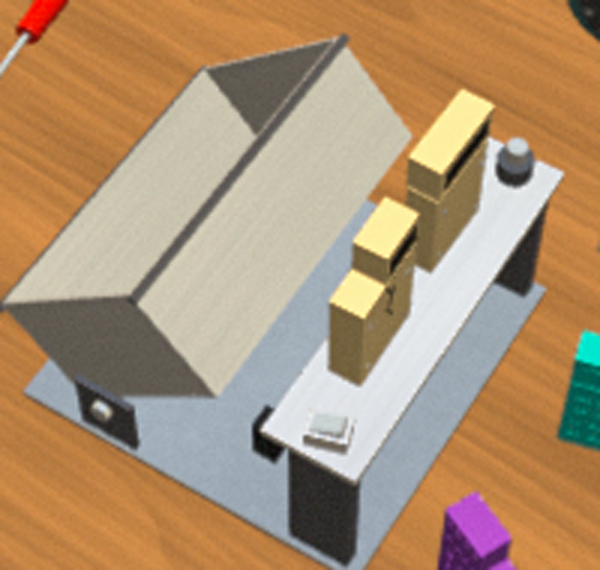

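View pics/c2.png

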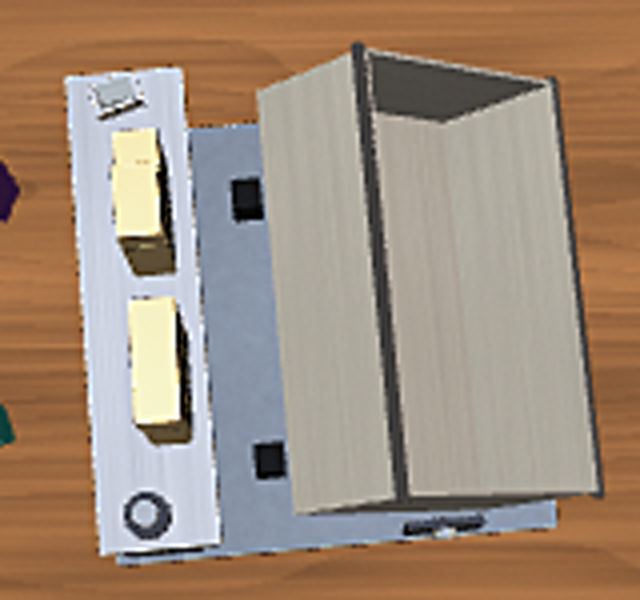

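```bash
cat > h.py <<'E'
import numpy as np,cv2,pickle
def ray(s,u,v,T=None):
    K=s["mtx"];p=np.array([(u-K[0,2])/K[0,0],(v-K[1,2])/K[1,1]])
    r=np.hypot(*p);q=r
    for _ in range(20): q=r/(1+s["k1"]*q*q)
    p=p*(q/r if r>0 else 1)
    T=s["world_from_camera"] if T is None else T
    return T[:3,3],T[:3,:3]@np.array([p[0],p[1],1])
def onz(s,u,v,z,T=None):
    o,d=ray(s,u,v,T);return o+d*(z-o[2])/d[2]
def proj(s,P,T=None):
    T=s["world_from_camera"] if T is None else T
    c=T[:3,:3].T@(np.asarray(P)-T[:3,3]);p=c[:2]/c[2];p=p*(1+s["k1"]*(p@p))
    K=s["mtx"];return np.array([K[0,0]*p[0]+K[0,2],K[1,1]*p[1]+K[1,2]])
E
python3 - <<'E'
from h import *
d=pickle.load(open("snap0.pkl","rb"))
t=d["top"];s=d["scene"]
tc=[(x/4+260-.4,y/4+160-.4) for x,y in [(184,68),(66,75),(100,553),(219,545)]]
st=np.array([[150,142],[150,216],[-150,216],[-150,142]])/1e3
W=np.array([onz(t,*p,.158)[:2] for p in tc]);print(W)
sc=[(x/3+220-.3,y/3+170-.3) for x,y in [(262,433),(357,482),(563,176),(493,143)]]
W2=np.array([onz(s,*p,.158)[:2] for p in sc]);print(W2)
for w in (W,W2,(W+W2)/2):
    a=st-st.mean(0);b=w-w.mean(0)
    th=np.arctan2((a[:,0]*b[:,1]-a[:,1]*b[:,0]).sum(),(a*b).sum())
    R=np.array([[np.cos(th),-np.sin(th)],[np.sin(th),np.cos(th)]])
    o=w.mean(0)-R@st.mean(0);print("th",th,"o",o,"res",np.linalg.norm(st@R.T+o-w,axis=1))
# case tops z=.278
def stn(P): return R.T@(P[:2]-o)
for n,p in [("cr far-left top",(112,129)),("cr far right",(157,128)),("cr near left",(119,237)),("cr near right",(166,234)),("s fl",(132,298)),("s fr",(175,296)),("s nl",(139,425)),("s nr",(186,420))]:
    P=onz(t,p[0]/4+259.6,p[1]/4+159.6,.278); print(n,P,stn(P))
for n,p in [("sc cr top",(388,197)),("",(420,210)),("",(388,252)),("",(354,240)),("s",(463,90)),("",(494,103)),("",(442,171)),("",(408,157))]:
    P=onz(s,p[0]/3+219.7,p[1]/3+169.7,.278); print(n,P,stn(P))
# back rim: circle radius
r=np.hypot(.13,.1)
for c,im,pts in [("top",t,[(357,45),(400,500)])]:
  for phi in np.arange(.5,.86,.05):
    cs,sn=np.cos(phi),np.sin(phi)
    y=.13*cs-.1*sn; z=.05+.13*sn+.1*cs
    for sx in(.135,-.135):
      P=np.r_[R@[sx,y]+o,z]
      print(round(phi,2),((proj(t,P)-259.6)*[1,1]-[0,-259.6+159.6])*4,(proj(s,P)-[219.7,169.7])*3,y,z)
E
```

```text
[[0.68674082 0.04628077]
 [0.6831596  0.12040143]
 [0.38477545 0.09695415]
 [0.38897052 0.02516579]]
[[0.68965567 0.05004514]
 [0.68177517 0.12223363]
 [0.38624902 0.09813604]
 [0.39110224 0.03973876]]
th 0.07339595991935004 o [ 0.54903768 -0.10631755] res [0.00148027 0.00047315 0.00164093 0.00086711]
th 0.05987647139394768 o [ 0.54790701 -0.10114083] res [0.00069331 0.00317863 0.0074274  0.00823419]
th 0.0666707138151828 o [ 0.54847878 -0.10373286] res [0.00053365 0.0013686  0.00438665 0.00454565]
cr far-left top [0.61622031 0.07930512 0.278     ] [0.07978526 0.1781183 ]
cr far right [0.61648503 0.05392879 0.278     ] [0.07835879 0.15278071]
cr near left [0.55410667 0.07504557 0.278     ] [0.01752584 0.1780063 ]
cr near right [0.55551695 0.04877917 0.278     ] [0.01718309 0.15170431]
s fl [0.51945259 0.06763244 0.278     ] [-0.01754512  0.17291835]
s fr [0.52032283 0.04372607 0.278     ] [-0.01826949  0.14900711]
s nl [0.448563   0.06346466 0.278     ] [-0.08855488  0.17348258]
s nr [0.45107699 0.03761622 0.278     ] [-0.08776854  0.14752408]
sc cr top [0.55474133 0.05247465 0.278  
[... 1373 characters left out ...]
2.82016938 499.74712218] [350.76619279  42.23720685] 0.03500771562321435 0.21023251806934873
0.75 [368.58688629  48.48355672] [127.43521798 292.28947751] 0.026955676951263274 0.21178192569041554
0.75 [406.85671615 498.5064134 ] [341.57387989  36.41608817] 0.026955676951263274 0.21178192569041554
0.8 [382.1780512   46.85506404] [117.44637713 285.85583032] 0.018836263125179206 0.2129269627516545
0.8 [421.01398463 497.30735251] [332.31393457  30.93436383] 0.018836263125179206 0.2129269627516545
0.85 [395.84946149  45.41790539] [107.48123953 279.74767139] 0.010669768451018358 0.21366476725673628
0.85 [435.24256706 496.15430759] [323.01687865  25.80869105] 0.010669768451018358 0.21366476725673628
```

The cracked case is the one nearer the camera in the scene view, at about (345,265) in scene and (294,208) in top. It has the +x top corner missing and the dark crack. The sound case is at (368,230) scene / (299,250) top, and the turquoise and purple look-alikes stand on the counter. The bin rim gives a tilt of about 0.71 rad in both views.

```bash
cat >> h.py <<'E'
from scipy.spatial.transform import Rotation as Ro
TH=0.072;O=np.array([.549,-.1055])
RS=np.array([[np.cos(TH),-np.sin(TH)],[np.sin(TH),np.cos(TH)]])
def S(x,y,z): return np.r_[RS@[x,y]+O,z]
def ori(a,th=TH):
    x=np.array([np.cos(th),np.sin(th),0]);v=np.array([-np.sin(th),np.cos(th),0])
    z=np.sin(a)*v-np.cos(a)*np.array([0,0,1]);return np.column_stack([x,np.cross(z,x),z])
def cur():
    from bench import get_obs
    o=get_obs();return np.array(o["tool_pos"]),Ro.from_euler("xyz",o["ee_rot"]).as_matrix(),o
def cmd(P,R,c=None):
    p,r,o=cur() if c is None else c
    return np.round(np.r_[r.T@(P-p)/.25, Ro.from_matrix(r.T@R).as_rotvec()/np.pi],3)
E
python3 - <<'E'
from h import *
p,r,o=cur()
A=S(0,-.045,.287);B=S(0,.0397,.163);C=S(0,.12,.125)
print(A,B,C)
print(cmd(A,ori(.6)), cmd((A+p)/2+[0,0,.03],r))
E
```

```text
[ 0.5522372  -0.15038341  0.287     ] [ 0.54614407 -0.06590286  0.163     ] [0.54036746 0.01418909 0.125     ]
[-0.834 -1.838 -0.328  0.164 -0.121 -0.391] [-0.417 -0.919 -0.284  0.     0.     0.   ]
```

Call:
servo_tool:
  targets: "0 -0.42 -0.92 -0.28 0 0 -0.2;0 -0.42 -0.92 -0.28 0 0 -0.2;0 -0.42 -0.92 -0.28 0 0 -0.2;0 -0.42 -0.92 -0.28 0 0 -0.2;0 -0.42 -0.92 -0.28 0 0 -0.2;0 -0.42 -0.92 -0.28 0 0 -0.2;0 -0.42 -0.92 -0.28 0 0 -0.2;0 -0.42 -0.92 -0.28 0 0 -0.2"

```text
time: 0.77
tool_pos: [0.3783, -0.3289, 0.2766]
ee_rot: [3.141, -0.002, -0.565]
wrist_force: [-0.6, 0.4, -0.4]
width: 0.0439
```

```bash
python3 - <<'E'
from h import *
p,r,o=cur();print(p,o["ee_rot"],o["width"])
print(cmd(S(0,-.045,.287),ori(.6)))
E
```

```text
[ 0.37825056 -0.32886713  0.27658045] [ 3.14149493e+00 -2.17256336e-03 -5.64791595e-01] 0.043882004223228584
[ 0.206 -0.976 -0.041  0.185 -0.061 -0.196]
```

Call:
servo_tool:
  targets: "0 0.206 -0.976 -0.041 0.185 -0.061 -0.196;0 0.206 -0.976 -0.041 0.185 -0.061 -0.196;0 0.206 -0.976 -0.041 0.185 -0.061 -0.196;0 0.206 -0.976 -0.041 0.185 -0.061 -0.196;0 0.206 -0.976 -0.041 0.185 -0.061 -0.196;0 0.206 -0.976 -0.041 0.185 -0.061 -0.196;0 0.206 -0.976 -0.041 0.185 -0.061 -0.196;0 0.206 -0.976 -0.041 0.185 -0.061 -0.196;0 0.206 -0.976 -0.041 0.185 -0.061 -0.196;0 0.206 -0.976 -0.041 0.185 -0.061 -0.196"

```text
time: 1.6
tool_pos: [0.5505, -0.1545, 0.2854]
ee_rot: [-2.541, 0.002, 0.062]
wrist_force: [0.0, -0.1, 0.3]
width: 0.0005
```

```bash
python3 - <<'E'
from h import *
p,r,o=cur();print(p,S(0,-.045,.287),o["ee_rot"],o["width"],r[:,2],ori(.6)[:,2])
print(cmd(S(0,.0397,.163),ori(.6)))
from bench import vision
for n in ("scene","top"):
    s=vision.snapshot(n);cv2.imwrite(f"pics/{n}1.png",s["image"][:,:,::-1])
a=cv2.imread("pics/scene1.png")[100:380,200:480];b=cv2.imread("pics/top1.png")[120:400,250:530]
cv2.imwrite("pics/m1.png",cv2.resize(np.hstack([a,b]),(800,400)))
E
```

```text
[ 0.5505089  -0.15451024  0.28535354] [ 0.5522372  -0.15038341  0.287     ] [-2.54103836e+00  2.05460364e-03  6.17278570e-02] 0.0005297258986901798 [-0.03655212  0.56391903 -0.82502077] [-0.04061914  0.56317955 -0.82533561]
[ 0.005 -0.016  0.604 -0.    -0.001 -0.003]
```

View pics/m1.png

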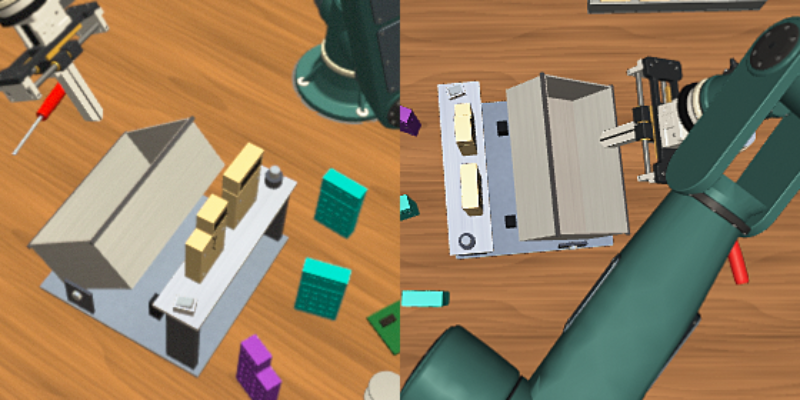

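The fingers are shut and sit in front of the bin mouth, with the tip at about (603,143) in the mosaic, and the way in is clear. Inserting along the tool axis.

Call:
servo_tool:
  targets: "0 0 -0.01 0.15 0 0 0;0 0 -0.016 0.3 0 0 0;0 0 -0.016 0.45 0 0 0;0 0 -0.016 0.6 0 0 0;0 0 -0.016 0.6 0 0 0;0 0 -0.016 0.6 0 0 0"

```text
time: 2.2
tool_pos: [0.5437, -0.0638, 0.1638]
ee_rot: [-2.539, 0.003, 0.066]
wrist_force: [0.7, -0.3, -0.0]
width: 0.0006
```

```bash
python3 - <<'E'
from h import *
p,r,o=cur();print(p,S(0,.0397,.163),o["wrist_force"])
print(cmd(S(0,.08,.144),ori(.6)));print(cmd(S(0,.11,.130),ori(.6)));print(cmd(S(0,.12,.125),ori(.6)))
from bench import vision
for n in ("scene","top"):
    s=vision.snapshot(n);cv2.imwrite(f"pics/{n}2.png",s["image"][:,:,::-1])
a=cv2.imread("pics/scene2.png")[100:380,200:480];b=cv2.imread("pics/top2.png")[120:400,250:530]
cv2.imwrite("pics/m2.png",cv2.resize(np.hstack([a,b]),(800,400)))
E
```

```text
[ 0.54366584 -0.06375804  0.16382142] [ 0.54614407 -0.06590286  0.163     ] [ 0.70255439 -0.33132059 -0.00718269]
[ 0.009 -0.08   0.151 -0.001 -0.    -0.002]
[ 0.008 -0.147  0.266 -0.001 -0.    -0.002]
[ 0.008 -0.169  0.305 -0.001 -0.    -0.002]
```

View pics/m2.png

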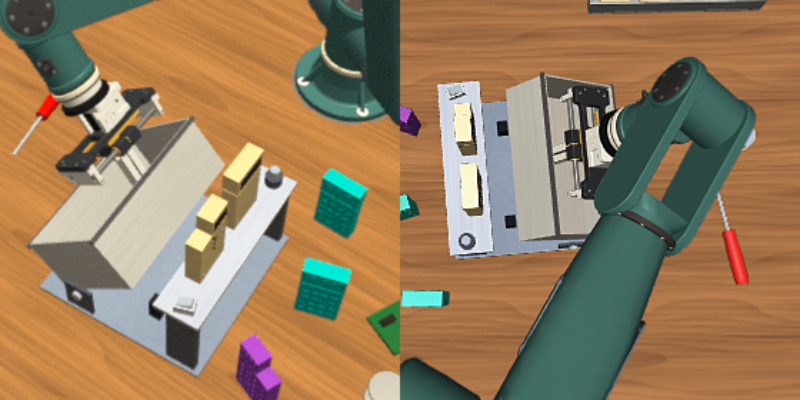

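The fingers are inside the mouth behind the rim, with no contact yet. Pushing now.

Call:
servo_tool:
  targets: "0 0 -0.013 0.025 0 0 0;0 0 -0.027 0.05 0 0 0;0 0 -0.04 0.075 0 0 0;0 0 -0.053 0.1 0 0 0;0 0 -0.067 0.125 0 0 0;0 0 -0.08 0.151 0 0 0;0 0 -0.095 0.175 0 0 0;0 0 -0.11 0.2 0 0 0;0 0 -0.122 0.22 0 0 0;0 0 -0.135 0.243 0 0 0;0 0 -0.147 0.266 0 0 0;0 0 -0.147 0.266 0 0 0"

```text
time: 3.3
tool_pos: [0.5411, -0.0056, 0.1222]
ee_rot: [-2.561, 0.006, 0.057]
wrist_force: [4.1, -19.8, -19.5]
width: 0.0005
```

```bash
python3 - <<'E'
from h import *
p,r,o=cur();print(p,RS.T@(p[:2]-O),p[2],o["wrist_force"])
print(cmd(S(0,.12,.125),ori(.6)),cmd(S(0,.124,.125),ori(.6)))
E
```

```text
[ 0.54114643 -0.00555596  0.1221826 ] [-0.00064347  0.10025006] 0.12218259906043422 [  4.14614564 -19.79728168 -19.53991343]
[ 0.001 -0.072  0.034  0.006 -0.001 -0.005] [ 0.001 -0.086  0.043  0.006 -0.001 -0.005]
```

```bash
python3 - <<'E'
from h import *
from bench import vision
for n in ("scene","top"):
    s=vision.snapshot(n);cv2.imwrite(f"pics/{n}3.png",s["image"][:,:,::-1])
a=cv2.imread("pics/scene3.png")[150:350,220:420];b=cv2.imread("pics/top3.png")[150:350,260:460]
cv2.imwrite("pics/m3.png",cv2.resize(np.hstack([a,b]),(800,400),interpolation=cv2.INTER_CUBIC))
E
```

```text
(no output)
```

View pics/m3.png

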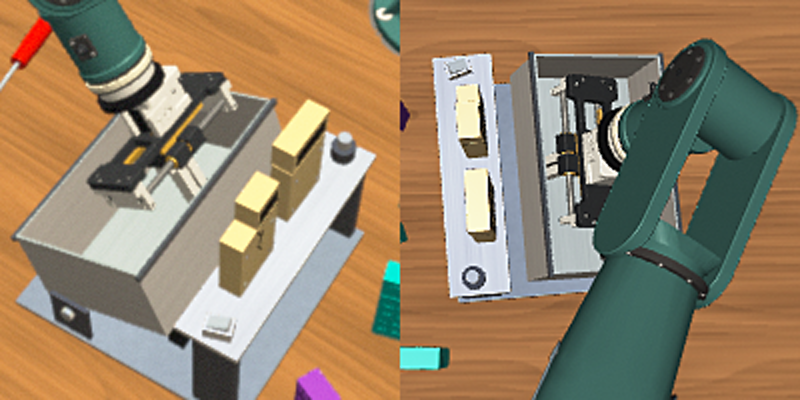

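The bin is about half righted, at roughly 0.35 rad. The tip contact is too low on the wall, which makes the lever short and the force high. I'll back off, lift, and push nearer the rim.

```bash
python3 - <<'E'
from h import *
c=(S(0,.11,.13),ori(.6),None)
for q in [(.09,.13),(.075,.165),(.085,.1645),(.102,.149),(.112,.138),(.1204,.1255),(.124,.124)]: print(q,cmd(S(0,*q),ori(.6),c)[:3])
E
```

```text
(0.09, 0.13) [ 0.     0.066 -0.045]
(0.075, 0.165) [-0.     0.036 -0.195]
(0.085, 0.1645) [-0.     0.005 -0.17 ]
(0.102, 0.149) [ 0.    -0.017 -0.081]
(0.112, 0.138) [ 0.    -0.025 -0.022]
(0.1204, 0.1255) [-0.    -0.024  0.038]
(0.124, 0.124) [-0.    -0.033  0.051]
```

Call:
servo_tool:
  targets: "0 0 0.066 -0.045 0 0 0;0 0 0.055 -0.12 0 0 0;0 0 0.036 -0.195 0 0 0;0 0 0.036 -0.195 0 0 0;0 0 0.005 -0.17 0 0 0;0 0 -0.006 -0.125 0 0 0;0 0 -0.017 -0.081 0 0 0;0 0 -0.021 -0.05 0 0 0;0 0 -0.025 -0.022 0 0 0;0 0 -0.025 0.01 0 0 0;0 0 -0.024 0.038 0 0 0;0 0 -0.024 0.038 0 0 0"

```text
time: 4.4
tool_pos: [0.5397, 0.0134, 0.1245]
ee_rot: [-2.54, 0.002, 0.066]
wrist_force: [1.0, -2.5, -2.4]
width: 0.0002
```

```bash
python3 - <<'E'
from h import *
p,r,o=cur();print(p,RS.T@(p[:2]-O),p[2],o["wrist_force"])
from bench import vision
for n in ("scene","top"):
    s=vision.snapshot(n);cv2.imwrite(f"pics/{n}4.png",s["image"][:,:,::-1])
a=cv2.imread("pics/scene4.png")[150:350,220:420];b=cv2.imread("pics/top4.png")[150:350,260:460]
cv2.imwrite("pics/m4.png",cv2.resize(np.hstack([a,b]),(800,400),interpolation=cv2.INTER_CUBIC))
E
```

```text
[0.53966854 0.01338448 0.12447402] [-0.00075499  0.11924775] 0.12447402304234635 [ 1.00812555 -2.49232512 -2.36495674]
```

View pics/m4.png

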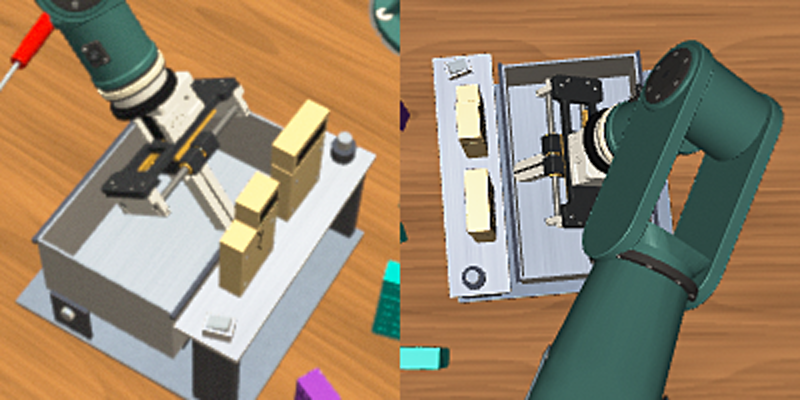

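Call:
servo_tool:
  targets: "0 0 -0.006 0.005 0 0 0;0 0 -0.013 0.009 0 0 0;0 0 -0.02 0.013 0 0 0;0 0 -0.026 0.018 0 0 0;0 0 -0.026 0.018 0 0 0"

```text
time: 4.92
tool_pos: [0.5398, 0.0144, 0.1248]
ee_rot: [-2.554, 0.002, 0.062]
wrist_force: [-2.8, -20.4, 0.1]
width: 0.0007
```

```bash
python3 - <<'E'
from h import *
p,r,o=cur();print(p,RS.T@(p[:2]-O),p[2],o["wrist_force"])
E
```

```text
[0.53976296 0.01441539 0.12482507] [-0.00058666  0.1202692 ] 0.12482507153621875 [ -2.84344248 -20.39011355   0.10051184]
```

The wrist force rises to 20 N over 1 mm of travel at the predicted upright position, so the bin is on its stops. Retreating.

Call:
servo_tool:
  targets: "0 0 0.165 -0.113 0 0 0;0 0 0.165 -0.113 0 0 0;0 0 0.06 -0.28 0 0 0;0 0 -0.15 -0.6 0 0 0;0 0 -0.31 -0.806 0 0 0;0 0 -0.31 -0.806 0 0 0;0 0 -0.31 -0.806 0 0 0;0 0 -0.31 -0.806 0 0 0;0 0 -0.31 -0.806 0 0 0"

```text
time: 5.67
tool_pos: [0.5437, -0.0287, 0.3397]
ee_rot: [-2.542, -0.007, 0.067]
wrist_force: [0.7, -0.7, -0.5]
width: 0.0005
```

```bash
python3 - <<'E'
from h import *
p,r,o=cur();print(p,RS.T@(p[:2]-O),p[2],o["wrist_force"])
print(cmd(S(.048,.215,.36),ori(0)),cmd(S(.048,.215,.236),ori(0)))
from bench import vision
d={}
for n in ("scene","top"):
    s=vision.snapshot(n);d[n]=s;cv2.imwrite(f"pics/{n}5.png",s["image"][:,:,::-1])
pickle.dump(d,open("snap5.pkl","wb"))
a=cv2.imread("pics/scene5.png")[150:350,220:420];b=cv2.imread("pics/top5.png")[150:350,260:460]
cv2.imwrite("pics/m5.png",cv2.resize(np.hstack([a,b]),(800,400),interpolation=cv2.INTER_CUBIC))
for sx,y in[(-.135,.13),(.135,.13),(.135,-.04),(-.135,-.04)]:
    P=S(sx,y,.15);print((proj(d["scene"],P)-[220,150])*2+.5,(proj(d["top"],P)-[260,150])*2+[400.5,.5])
E
```

```text
[ 0.54365266 -0.02865299  0.33968143] [0.00019472 0.07703259] 0.3396814282689593 [ 0.72039674 -0.66158878 -0.47685966]
[ 0.189 -0.502  0.246 -0.191 -0.002 -0.001] [ 0.186 -0.222  0.655 -0.191 -0.002 -0.001]
[302.41726042 136.88556982] [518.27736022 279.20226532]
[171.1604964  313.43376396] [501.94018575  64.93630802]
[ 36.91153144 238.40259947] [636.61846377  53.712696  ]
[175.93886244  75.50661789] [657.95573575 268.01166301]
```

View pics/m5.png

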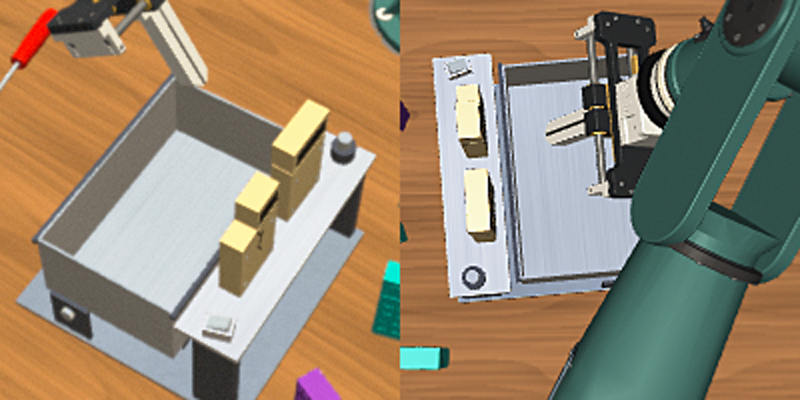

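The projected upright rim corners fall on the image corners, e.g. (171,313) and (37,238) in the scene half and (502,65) in the top half. The bin is upright and both cases are still standing. Next I go over and behind the cracked case.

Call:
servo_tool:
  targets: "0 0.03 -0.08 -0.07 0 0 0;0 0.06 -0.2 0.04 -0.04 0 0;0 0.19 -0.5 0.246 -0.191 0 0;0 0.19 -0.5 0.246 -0.191 0 0;0 0.19 -0.5 0.246 -0.191 0 0;0 0.19 -0.5 0.246 -0.191 0 0;0 0.19 -0.5 0.246 -0.191 0 0;0 0.19 -0.5 0.246 -0.191 0 0;0 0.19 -0.5 0.246 -0.191 0 0"

```text
time: 6.52
tool_pos: [0.5811, 0.111, 0.3536]
ee_rot: [-3.138, 0.005, 0.065]
wrist_force: [0.0, 0.4, -0.7]
width: 0.0005
```

```bash
python3 - <<'E'
from h import *
p,r,o=cur();print(p,RS.T@(p[:2]-O),p[2],o["ee_rot"])
print(cmd(S(.048,.21,.236),ori(0)),cmd(S(.048,.215,.236),ori(0)))
from bench import vision
d={}
for n in ("scene","top"):
    s=vision.snapshot(n);d[n]=s;cv2.imwrite(f"pics/{n}6.png",s["image"][:,:,::-1])
a=cv2.imread("pics/scene6.png")[150:350,220:420];b=cv2.imread("pics/top6.png")[150:350,260:460]
cv2.imwrite("pics/m6.png",cv2.resize(np.hstack([a,b]),(800,400),interpolation=cv2.INTER_CUBIC))
E
```

```text
[0.58110463 0.11096475 0.35364114] [0.04759346 0.21359438] 0.35364113763612415 [-3.13837965  0.00482158  0.06493254]
[ 0.004  0.016  0.471 -0.001  0.002 -0.002] [ 0.004 -0.004  0.471 -0.001  0.002 -0.002]
```

View pics/m6.png

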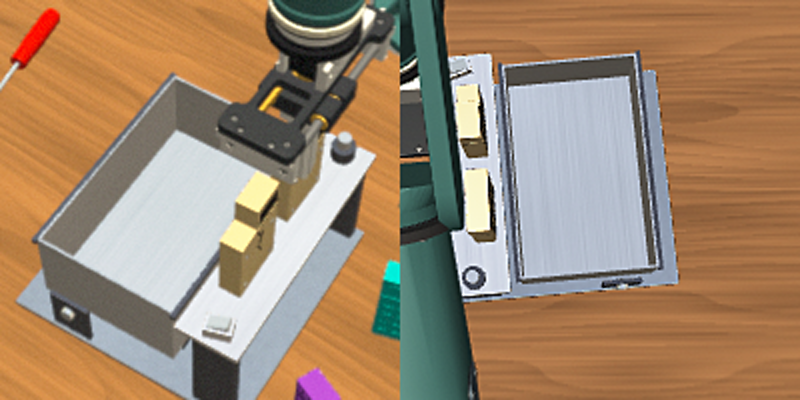

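The gripper is above and behind the cracked case, on its far side from the bin. The top view shows the bin empty and upright. Descending.

Call:
servo_tool:
  targets: "0 0 0 0.12 0 0 0;0 0 0 0.24 0 0 0;0 0 0 0.36 0 0 0;0 0 0 0.47 0 0 0;0 0 0 0.47 0 0 0;0 0 0 0.47 0 0 0"

```text
time: 7.12
tool_pos: [0.5805, 0.1098, 0.2365]
ee_rot: [-3.139, 0.005, 0.062]
wrist_force: [-0.1, 0.4, 0.4]
width: 0.0007
```

```bash
python3 - <<'E'
from h import *
p,r,o=cur();print(p,RS.T@(p[:2]-O),p[2],o["ee_rot"],o["wrist_force"])
for y in(.19,.18,.15):print(cmd(S(.048,y,.236),ori(0)))
from bench import vision
T=np.eye(4);T[:3,:3]=r;T[:3,3]=p
s=vision.snapshot("wrist");cv2.imwrite("pics/w7.png",s["image"][:,:,::-1])
s=vision.snapshot("scene");cv2.imwrite("pics/s7.png",cv2.resize(s["image"][150:350,220:420,::-1],(600,600),interpolation=cv2.INTER_CUBIC))
E
```

```text
[0.58050583 0.10982157 0.23648658] [0.04691397 0.21249724] 0.23648658153892366 [-3.13933749  0.00532983  0.06239658] [-0.05844935  0.37262392  0.39622765]
[ 0.005  0.09   0.002 -0.001  0.002 -0.003]
[ 0.006  0.13   0.002 -0.001  0.002 -0.003]
[ 0.007  0.25   0.001 -0.001  0.002 -0.003]
```

View pics/w7.png

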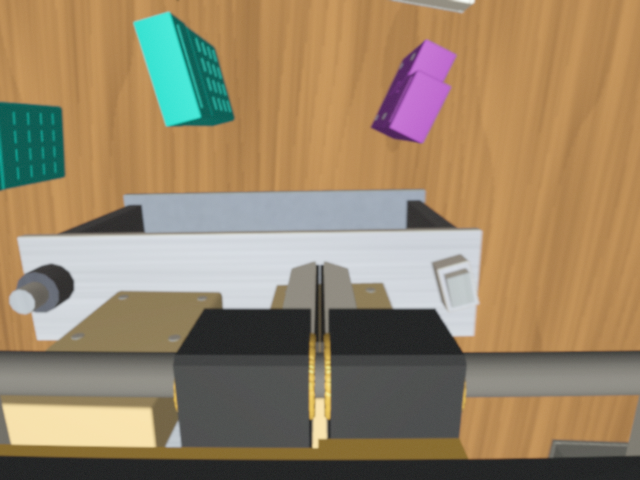

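View pics/s7.png

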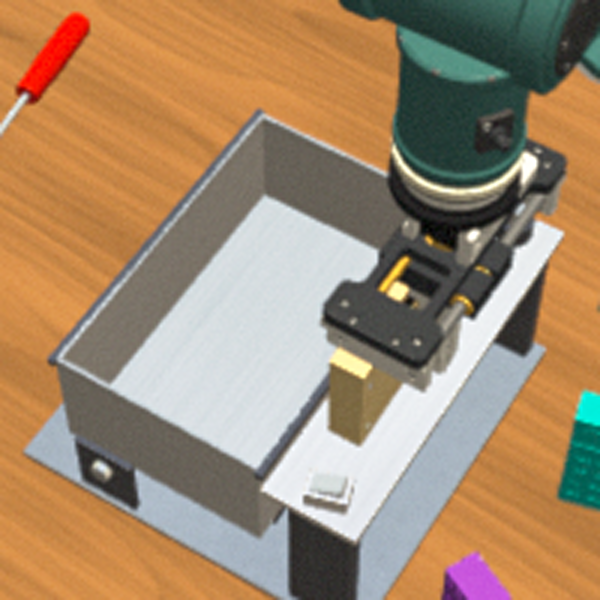

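In the wrist view the fingers (285–352) are within the cracked case's width (272–393). The sound case (50–222) is clear of them. I'll raise the tips slightly and push.

Call:
servo_tool:
  targets: "0 0.003 0.03 -0.055 0 0 0;0 0.005 0.07 -0.055 0 0 0;0 0.005 0.1 -0.055 0 0 0;0 0.005 0.13 -0.055 0 0 0;0 0.005 0.16 -0.055 0 0 0;0 0.006 0.19 -0.055 0 0 0;0 0.006 0.23 -0.055 0 0 0;0 0.007 0.27 -0.055 0 0 0;0 0.007 0.31 -0.055 0 0 0;0 0.007 0.35 -0.055 0 0 0;0 0.007 0.35 -0.055 0 0 0"

```text
time: 8.13
tool_pos: [0.589, 0.0224, 0.2518]
ee_rot: [-3.141, 0.001, 0.063]
wrist_force: [-0.2, 0.1, -0.7]
width: 0.0003
```

```bash
python3 - <<'E'
from h import *
p,r,o=cur();print(p,RS.T@(p[:2]-O),p[2],o["ee_rot"],o["wrist_force"])
from bench import vision
for n in ("scene","top"):
    s=vision.snapshot(n);cv2.imwrite(f"pics/{n}8.png",s["image"][:,:,::-1])
a=cv2.imread("pics/scene8.png")[150:350,220:420];b=cv2.imread("pics/top8.png")[150:350,260:460]
cv2.imwrite("pics/m8.png",cv2.resize(np.hstack([a,b]),(800,400),interpolation=cv2.INTER_CUBIC))
E
```

```text
[0.58902123 0.02238579 0.25180142] [0.04911737 0.12467542] 0.2518014182307798 [-3.14061277e+00  7.76748165e-04  6.33360321e-02] [-0.24466589  0.06443069 -0.723345  ]
```

View pics/m8.png

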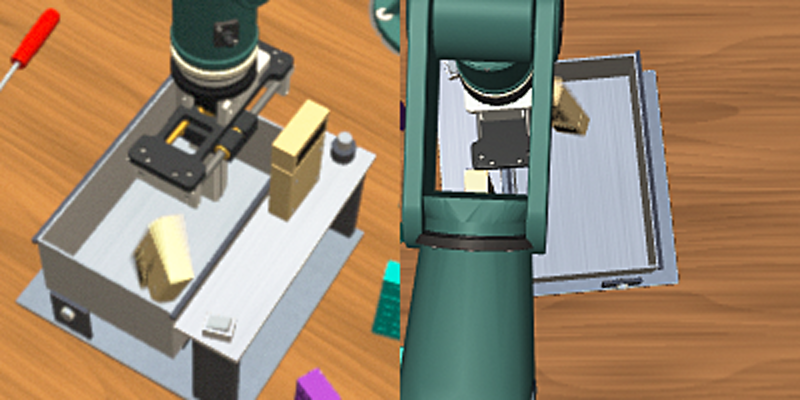

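The case has fallen into the bin and may still be settling. I'll lift straight up and then go clear of everything.

Call:
servo_tool:
  targets: "0 0 0 -0.15 0 0 0;0 0 0 -0.3 0 0 0;0 0 0 -0.45 0 0 0;0 0 0 -0.45 0 0 0;0 0 0.3 -0.45 0 0 0;0 0 0.8 -0.45 0 0 0;0 0 0.8 -0.45 0 0 0;0 0 0.8 -0.45 0 0 0;0 0 0.8 -0.45 0 0 0;0 0 0.8 -0.45 0 0 0;0 0 0.8 -0.45 0 0 0;0 0 0.8 -0.45 0 0 0"

```text
time: 9.23
tool_pos: [0.6022, -0.1744, 0.3641]
ee_rot: [-3.139, 0.0, 0.067]
wrist_force: [0.2, -0.1, 0.6]
width: 0.0004
```

```bash
python3 - <<'E'
from h import *
p,r,o=cur();print(p,o["wrist_force"])
from bench import vision
d={}
for n in ("scene","top"):
    s=vision.snapshot(n);d[n]=s;cv2.imwrite(f"pics/{n}9.png",s["image"][:,:,::-1])
a=cv2.imread("pics/scene9.png")[150:350,220:420];b=cv2.imread("pics/top9.png")[150:350,260:460]
cv2.imwrite("pics/m9.png",cv2.resize(np.hstack([a,b]),(800,400),interpolation=cv2.INTER_CUBIC))
E
```

```text
[ 0.6022311  -0.17435503  0.36406773] [ 0.1722487  -0.0889082   0.63736662]
```

View pics/m9.png

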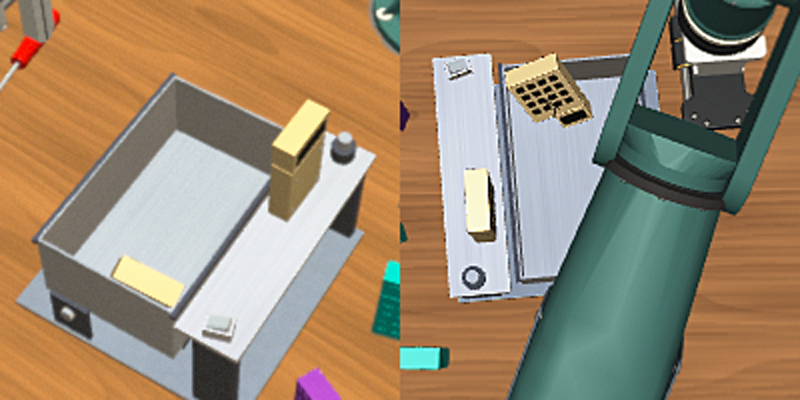

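View pics/scene9.png

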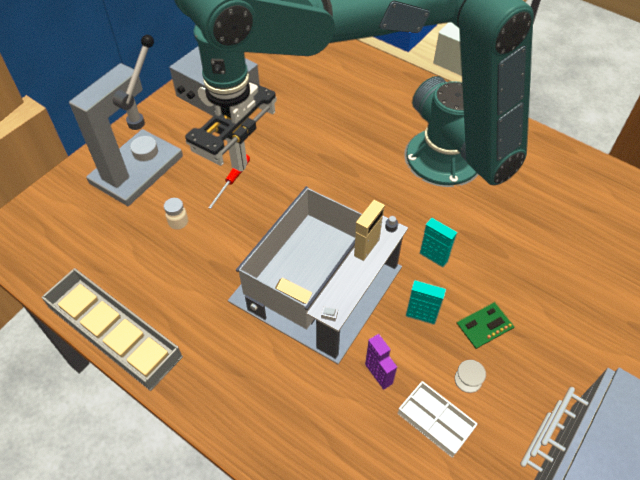

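```bash
python3 - <<'E'
import cv2,numpy as np
a=cv2.imread("pics/scene9.png")[250:350,230:330];b=cv2.imread("pics/top9.png")[160:260,300:400]
cv2.imwrite("pics/m10.png",cv2.resize(np.hstack([a,b]),(800,400),interpolation=cv2.INTER_CUBIC))
from h import *
from bench import vision
s=vision.snapshot("scene")["image"];print(np.abs(s[250:350,230:330].astype(int)-a[:,:,::-1]).max())
E
```

```text
15
```

View pics/m10.png

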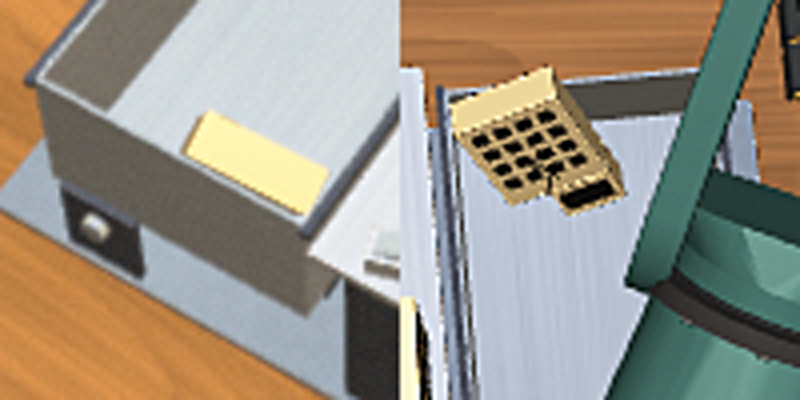

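```bash
python3 - <<'E'
from h import *
d=pickle.load(open("snap0.pkl","rb"))
for a,b in [((329,172),(457,128)),((208,112),(562,95)),((303,213),(450,105)),((186,152),(552,70))]:
    o1,d1=ray(d["scene"],a[0]/4+229.6,a[1]/4+249.6);o2,d2=ray(d["top"],(b[0]-400)/4+299.6,b[1]/4+159.6)
    A=np.column_stack([d1,-d2]);t=np.linalg.lstsq(A,o2-o1,rcond=None)[0]
    P=(o1+t[0]*d1+o2+t[1]*d2)/2;print(RS.T@(P[:2]-O),P[2],np.linalg.norm(o1+t[0]*d1-o2-t[1]*d2))
for b in [(520,205),(570,213),(625,193)]:
    P=onz(d["top"],(b[0]-400)/4+299.6,b[1]/4+159.6,.065);print("low",RS.T@(P[:2]-O))
E
```

```text
[0.10639022 0.12529581] 0.16073357574617353 0.0036358844899862714
[0.11745266 0.0589102 ] 0.17656935687811548 0.0037297900678494797
[0.12645486 0.12605274] 0.14811448134230631 0.002765643731266404
[0.13776332 0.06142616] 0.16688771632298383 0.0009148417697130141
low [0.0764902  0.08833166]
low [0.06826367 0.05559077]
low [0.07876505 0.01795272]
```

The case is in the bin with its middle at about station (0.096, 0.07, 0.11), inside the walls and below the rim. It is leaning on the +x wall, though, and its upper end pokes 15–25 mm above the rim. There is plenty of time, so I'll nudge that end inward from outside the +x wall, just above the rim, so it lies down.

```bash
python3 - <<'E'
from h import *
p,r,o=cur();print(RS.T@(p[:2]-O),p[2],o["time"])
print(cmd(S(.18,.08,.30),ori(0)),cmd(S(.18,.08,.158),ori(0)))
E
```

```text
[ 0.04825626 -0.07149833] 0.36482992967304345 9.3833
[ 0.525 -0.607  0.261 -0.001 -0.    -0.001] [ 0.524 -0.606  0.829 -0.001 -0.    -0.001]
```

Call:
servo_tool:
  targets: "0 0.52 -0.2 0 0 0 0;0 0.52 -0.2 0 0 0 0;0 0.52 -0.3 0 0 0 0;0 0.52 -0.6 0.26 0 0 0;0 0.52 -0.6 0.26 0 0 0;0 0.52 -0.6 0.26 0 0 0;0 0.52 -0.6 0.26 0 0 0;0 0.52 -0.6 0.26 0 0 0;0 0.52 -0.6 0.26 0 0 0;0 0.52 -0.6 0.26 0 0 0;0 0.52 -0.6 0.26 0 0 0;0 0.52 -0.6 0.26 0 0 0"

```text
time: 10.38
tool_pos: [0.722, -0.0182, 0.3012]
ee_rot: [-3.14, -0.002, 0.064]
wrist_force: [0.6, -0.1, 0.5]
width: 0.0005
```

```bash
python3 - <<'E'
from h import *
p,r,o=cur();print(RS.T@(p[:2]-O),p[2],o["time"])
print(cmd(S(.18,.08,.158),ori(0)))
E
```

```text
[0.17884062 0.07459724] 0.3011688788834699 10.3833
[ 0.003 -0.021  0.573 -0.    -0.001 -0.003]
```

Call:
servo_tool:
  targets: "0 0.004 -0.02 0.15 0 0 0;0 0.004 -0.02 0.3 0 0 0;0 0.004 -0.02 0.45 0 0 0;0 0.004 -0.02 0.57 0 0 0;0 0.004 -0.02 0.57 0 0 0;0 0.004 -0.02 0.57 0 0 0"

```text
time: 10.88
tool_pos: [0.7213, -0.0123, 0.1549]
ee_rot: [-3.139, 0.005, 0.065]
wrist_force: [0.1, -0.1, 0.5]
width: -0.0003
```

```bash
python3 - <<'E'
from h import *
p,r,o=cur();print(RS.T@(p[:2]-O),p[2],o["time"],o["wrist_force"])
print(cmd(S(.15,.08,.157),ori(0)),cmd(S(.11,.08,.157),ori(0)))
from bench import vision
for n in ("scene","top"):
    s=vision.snapshot(n);cv2.imwrite(f"pics/{n}11.png",s["image"][:,:,::-1])
a=cv2.imread("pics/scene11.png")[200:350,220:370];b=cv2.imread("pics/top11.png")[130:280,280:430]
cv2.imwrite("pics/m11.png",cv2.resize(np.hstack([a,b]),(800,400),interpolation=cv2.INTER_CUBIC))
E
```

```text
[0.17857034 0.08060456] 0.15486728461935337 10.8833 [ 0.14752637 -0.14644642  0.54752554]
[-0.114  0.003 -0.008 -0.001  0.002 -0.002] [-0.274  0.004 -0.007 -0.001  0.002 -0.002]
```

View pics/m11.png

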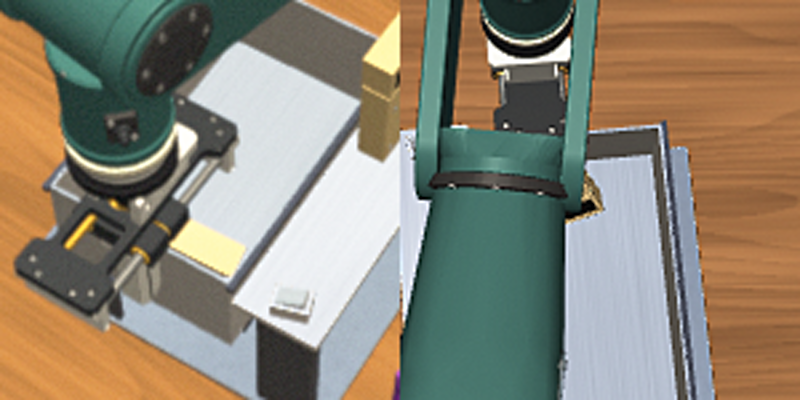

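The fingers are just outside the +x wall by the protruding end. Pushing slowly toward -x.

Call:
servo_tool:
  targets: "0 -0.05 0.003 -0.012 0 0 0;0 -0.1 0.003 -0.012 0 0 0;0 -0.13 0.003 -0.012 0 0 0;0 -0.16 0.003 -0.012 0 0 0;0 -0.19 0.003 -0.012 0 0 0;0 -0.22 0.003 -0.012 0 0 0;0 -0.25 0.003 -0.012 0 0 0;0 -0.25 0.003 -0.012 0 0 0"

```text
time: 11.65
tool_pos: [0.6631, -0.0176, 0.1671]
ee_rot: [3.14, -0.013, 0.065]
wrist_force: [2.8, -0.8, 10.0]
width: 0.0003
```

```bash
python3 - <<'E'
from h import *
p,r,o=cur();print(RS.T@(p[:2]-O),p[2],o["time"],o["wrist_force"])
from bench import vision
for n in ("scene","top"):
    s=vision.snapshot(n);cv2.imwrite(f"pics/{n}12.png",s["image"][:,:,::-1])
a=cv2.imread("pics/scene12.png")[200:350,220:370];b=cv2.imread("pics/top12.png")[130:280,280:430]
cv2.imwrite("pics/m12.png",cv2.resize(np.hstack([a,b]),(800,400),interpolation=cv2.INTER_CUBIC))
E
```

```text
[0.12008974 0.07943836] 0.16707995192203612 11.65 [ 2.76802355 -0.84038715  9.95447725]
```

View pics/m12.png

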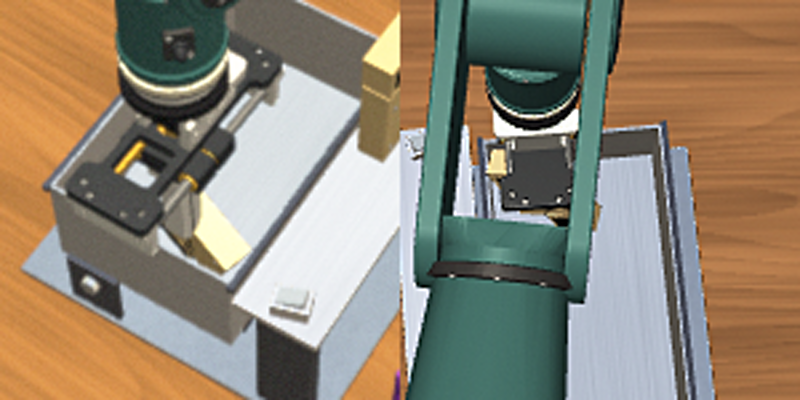

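Call:
servo_tool:
  targets: "0 0.03 0 -0.05 0 0 0;0 0.1 0 -0.15 0 0 0;0 0.2 0 -0.4 0 0 0;0 0.2 0.2 -0.7 0 0 0;0 0.2 0.5 -0.7 0 0 0;0 0.2 0.9 -0.7 0 0 0;0 0.2 0.9 -0.7 0 0 0;0 0.2 0.9 -0.7 0 0 0;0 0.2 0.9 -0.7 0 0 0;0 0.2 0.9 -0.7 0 0 0"

```text
time: 12.58
tool_pos: [0.7244, -0.2457, 0.3349]
ee_rot: [3.14, -0.001, 0.057]
wrist_force: [0.4, 0.0, -1.4]
width: 0.0004
```

```bash
python3 - <<'E'
from h import *
p,r,o=cur();print(RS.T@(p[:2]-O),p[2],o["time"],o["wrist_force"])
from bench import vision
for n in ("scene","top"):
    s=vision.snapshot(n);cv2.imwrite(f"pics/{n}13.png",s["image"][:,:,::-1])
a=cv2.imread("pics/scene13.png")[230:350,220:340];b=cv2.imread("pics/top13.png")[150:270,290:410]
cv2.imwrite("pics/m13.png",cv2.resize(np.hstack([a,b]),(800,400),interpolation=cv2.INTER_CUBIC))
E
```

```text
[ 0.16481394 -0.15244647] 0.33494423728458766 12.5833 [ 0.42065143  0.03649411 -1.42918837]
```

View pics/m13.png

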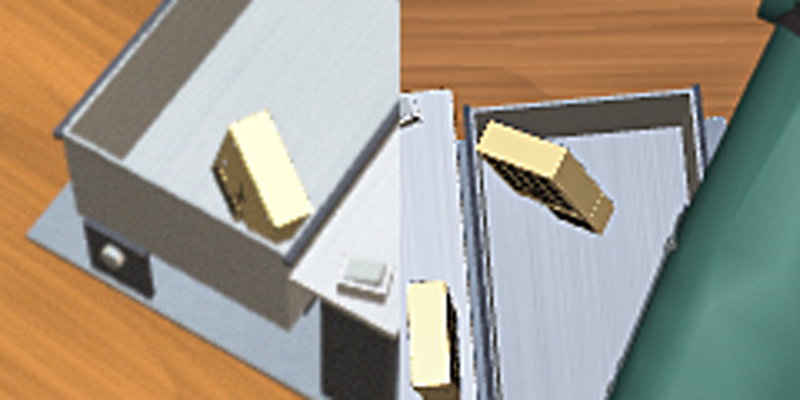

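```bash
python3 - <<'E'
from h import *
d=pickle.load(open("snap0.pkl","rb"))
k=400/120
T=[(490,122),(568,150),(553,178),(478,150)]
Sc=[(228,128),(268,112),(312,215),(275,240)]
f=lambda a:(a[0]/k+219.6,a[1]/k+229.6)
g=lambda b:((b[0]-400)/k+289.6,b[1]/k+149.6)
import itertools
for off in range(4):
  for dr in (1,-1):
    print(off,dr)
    for i in range(4):
        a=f(Sc[(off+dr*i)%4]);b=g(T[i])
        o1,d1=ray(d["scene"],*a);o2,d2=ray(d["top"],*b)
        t=np.linalg.lstsq(np.column_stack([d1,-d2]),o2-o1,rcond=None)[0]
        P=(o1+t[0]*d1+o2+t[1]*d2)/2;e=np.linalg.norm(o1+t[0]*d1-o2-t[1]*d2)
        print("  ",np.round(np.r_[RS.T@(P[:2]-O),P[2],e],4))
P=onz(d["top"],*g((603,235)),.056);print(RS.T@(P[:2]-O))
E
python3 - <<'E'
import cv2,numpy as np
a=cv2.imread("pics/scene13.png")[255:315,275:335];b=cv2.imread("pics/top13.png")[175:235,300:360]
cv2.imwrite("pics/m14.png",cv2.resize(np.hstack([a,b]),(800,400),interpolation=cv2.INTER_CUBIC))
E
```

```text
0 1
   [0.1106 0.0978 0.2301 0.0379]
   [0.0806 0.0699 0.1948 0.0212]
   [0.081  0.09   0.0946 0.0407]
   [0.1135 0.1188 0.1256 0.0194]
0 -1
   [0.1106 0.0978 0.2301 0.0379]
   [0.1048 0.0763 0.0847 0.0411]
   [0.081  0.09   0.0946 0.0407]
   [0.0897 0.1095 0.2306 0.0336]
1 1
   [0.101  0.107  0.2445 0.016 ]
   [0.0936 0.0865 0.1144 0.0612]
   [0.0922 0.0799 0.0651 0.0199]
   [0.0994 0.1004 0.2168 0.056 ]
1 -1
   [0.101  0.107  0.2445 0.016 ]
   [0.0902 0.0593 0.1769 0.0013]
   [0.0922 0.0799 0.0651 0.0199]
   [0.1022 0.1272 0.1502 0.0012]
2 1
   [0.1143 0.1244 0.1677 0.0195]
   [0.1048 0.0763 0.0847 0.0411]
   [0.0785 0.0628 0.1622 0.0216]
   [0.0897 0.1095 0.2306 0.0336]
2 -1
   [0.1143 0.1244 0.1677 0.0195]
   [0.0806 0.0699 0.1948 0.0212]
   [0.0785 0.0628 0.1622 0.0216]
   [0.1135 0.1188 0.1256 0.0194]
3 1
   [0.1255 0.116  0.1429 0.0004]
   [0.0902 0.0593 0.1769 0.0013]
   [0.0688 0.0733 0.1794 0.0015]
   [0.1022 0.1272 0.1502 0.0012]
3 -1
   [0.1255 0.116  0.1429 0.0004]
   [0.0936 0.0865 0.1144 0.0612]
   [0.0688 0.0733 0.1794 0.0015]
   [0.0994 0.1004 0.2168 0.056 ]
[0.04859129 0.03464615]
```

View pics/m14.png

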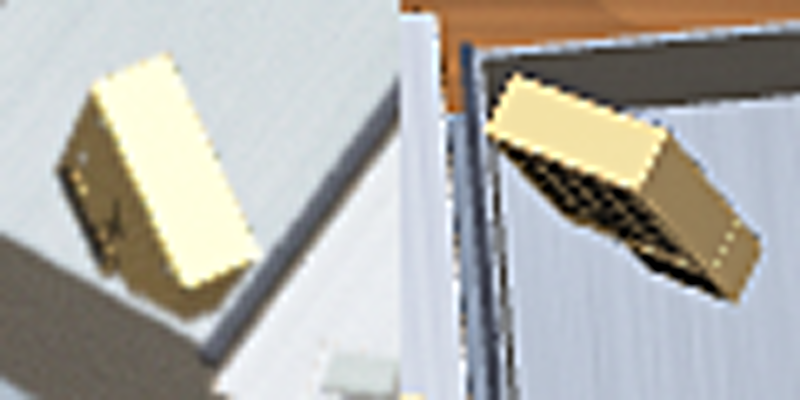

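The case is now fully between the walls, but it still stands on a corner against the back wall. Its upper end corners triangulate to z of 0.143–0.179 with residuals of at most 1.5 mm. A push toward -x on its back face, just above rim height, should lay it flat.

```bash
python3 - <<'E'
from h import *
print(cmd(S(.165,.062,.30),ori(0)),cmd(S(.165,.062,.158),ori(0)))
E
```

```text
[-0.012 -0.841  0.138 -0.    -0.    -0.003] [-0.012 -0.841  0.706 -0.    -0.    -0.003]
```

Call:
servo_tool:
  targets: "0 0 -0.84 0.1 0 0 0;0 0 -0.84 0.1 0 0 0;0 0 -0.84 0.1 0 0 0;0 0 -0.84 0.14 0 0 0;0 0 -0.84 0.14 0 0 0;0 0 -0.84 0.14 0 0 0;0 0 -0.84 0.3 0 0 0;0 0 -0.84 0.45 0 0 0;0 0 -0.84 0.58 0 0 0;0 0 -0.84 0.7 0 0 0;0 0 -0.84 0.7 0 0 0;0 0 -0.84 0.7 0 0 0"

```text
time: 13.68
tool_pos: [0.7095, -0.0266, 0.1581]
ee_rot: [-3.139, 0.005, 0.067]
wrist_force: [0.2, 0.2, 0.6]
width: 0.0004
```

```bash
python3 - <<'E'
from h import *
p,r,o=cur();print(RS.T@(p[:2]-O),p[2],o["time"],o["wrist_force"])
print(cmd(S(.115,.062,.157),ori(0)),cmd(S(.06,.062,.157),ori(0)))
E
```

```text
[0.16573959 0.06713694] 0.15814844052510182 13.6833 [0.23658739 0.21294247 0.59450619]
[-0.203  0.022  0.006 -0.001  0.002 -0.001] [-0.423  0.023  0.007 -0.001  0.002 -0.001]
```

Call:
servo_tool:
  targets: "0 -0.07 0.022 0 0 0 0;0 -0.14 0.022 0 0 0 0;0 -0.2 0.022 0 0 0 0;0 -0.23 0.022 0 0 0 0;0 -0.26 0.022 0 0 0 0;0 -0.29 0.022 0 0 0 0;0 -0.32 0.022 0 0 0 0;0 -0.35 0.022 0 0 0 0;0 -0.38 0.022 0 0 0 0;0 -0.41 0.022 0 0 0 0;0 -0.44 0.022 0 0 0 0;0 -0.44 0.022 0 0 0 0"

```text
time: 14.68
tool_pos: [0.6004, -0.0408, 0.16]
ee_rot: [-3.14, 0.001, 0.066]
wrist_force: [0.4, 0.8, 0.2]
width: 0.0004
```

```bash
python3 - <<'E'
from h import *
p,r,o=cur();print(RS.T@(p[:2]-O),p[2],o["time"],o["wrist_force"])
from bench import vision
for n in ("scene","top"):
    s=vision.snapshot(n);cv2.imwrite(f"pics/{n}15.png",s["image"][:,:,::-1])
a=cv2.imread("pics/scene15.png")[200:350,220:370];b=cv2.imread("pics/top15.png")[130:280,280:430]
cv2.imwrite("pics/m15.png",cv2.resize(np.hstack([a,b]),(800,400),interpolation=cv2.INTER_CUBIC))
E
```

```text
[0.0559557  0.06079682] 0.1600050608035082 14.6833 [0.41685254 0.84930328 0.17152343]
```

View pics/m15.png

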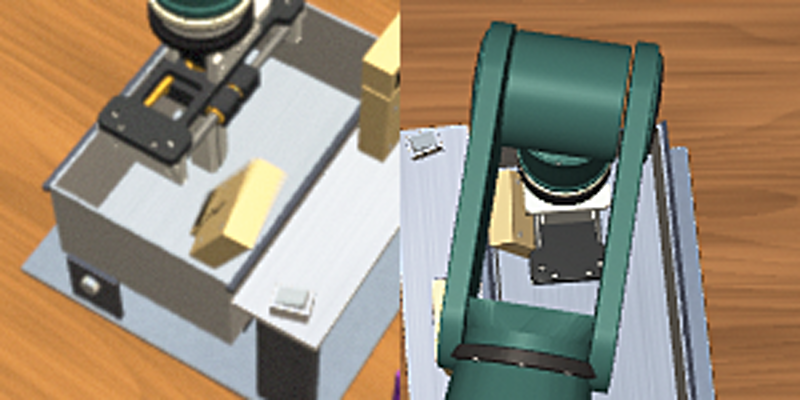

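Call:
servo_tool:
  targets: "0 0 0 -0.15 0 0 0;0 0 0 -0.3 0 0 0;0 0 0 -0.5 0 0 0;0 0 0.2 -0.7 0 0 0;0 0.2 0.5 -0.7 0 0 0;0 0.4 0.9 -0.7 0 0 0;0 0.4 0.9 -0.7 0 0 0;0 0.4 0.9 -0.7 0 0 0;0 0.4 0.9 -0.7 0 0 0;0 0.4 0.9 -0.7 0 0 0"

```text
time: 15.62
tool_pos: [0.7179, -0.2646, 0.3298]
ee_rot: [-3.139, 0.004, 0.061]
wrist_force: [1.2, -0.5, -0.5]
width: 0.0008
```

```bash
python3 - <<'E'
from h import *
p,r,o=cur();print(RS.T@(p[:2]-O),p[2],o["time"],o["wrist_force"])
from bench import vision
for n in ("scene","top"):
    s=vision.snapshot(n);cv2.imwrite(f"pics/{n}16.png",s["image"][:,:,::-1])
a=cv2.imread("pics/scene16.png")[230:350,220:340];b=cv2.imread("pics/top16.png")[150:270,290:410]
cv2.imwrite("pics/m16.png",cv2.resize(np.hstack([a,b]),(800,400),interpolation=cv2.INTER_CUBIC))
E
```

```text
[ 0.15698193 -0.17081685] 0.3297595869722674 15.6167 [ 1.18732978 -0.53913381 -0.50822943]
```

View pics/m16.png

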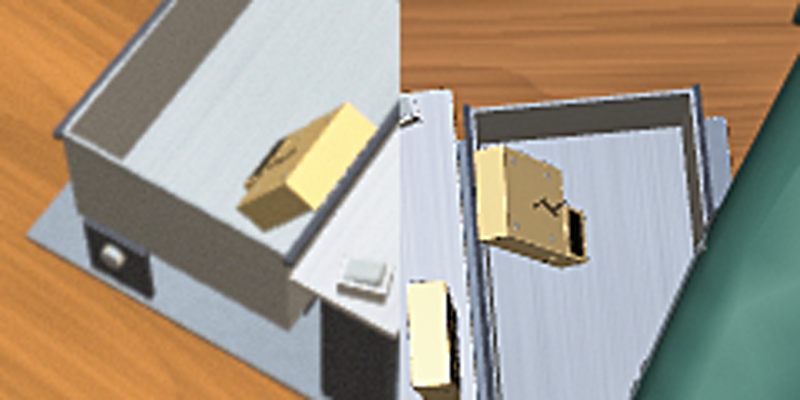

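```bash
python3 - <<'E'
import cv2,numpy as np
a=cv2.imread("pics/scene16.png")[250:310,285:345];b=cv2.imread("pics/top16.png")[180:240,300:360]
cv2.imwrite("pics/m17.png",cv2.resize(np.hstack([a,b]),(800,400),interpolation=cv2.INTER_CUBIC))
E
```

```text
(no output)
```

View pics/m17.png

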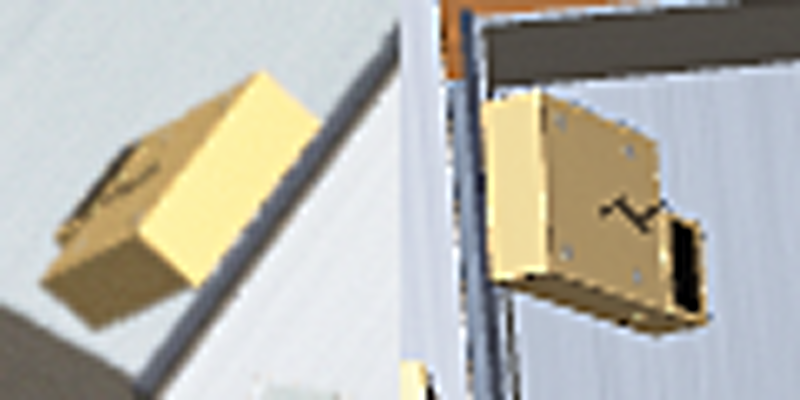

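```bash
python3 - <<'E'
from h import *
d=pickle.load(open("snap0.pkl","rb"));k=400/60
for a,b in [((195,287),(483,103)),((320,125),(490,282)),((140,233),(540,90)),((262,70),(550,270))]:
    o1,d1=ray(d["scene"],a[0]/k+284.6,a[1]/k+249.6);o2,d2=ray(d["top"],(b[0]-400)/k+299.6,b[1]/k+179.6)
    t=np.linalg.lstsq(np.column_stack([d1,-d2]),o2-o1,rcond=None)[0]
    P=(o1+t[0]*d1+o2+t[1]*d2)/2;print(np.round(np.r_[RS.T@(P[:2]-O),P[2],np.linalg.norm(o1+t[0]*d1-o2-t[1]*d2)],4))
E
```

```text
[0.1005 0.1287 0.1547 0.0005]
[0.0312 0.1311 0.1586 0.0005]
[0.1    0.1076 0.1674 0.001 ]
[0.031  0.1088 0.1717 0.0004]
```

The case now leans stably with its broad face on the back wall. Its middle is at about station (0.066, 0.088, 0.112), well inside the walls and about 38 mm below the rim. Further prodding would add risk for little gain. I'll check the rest for disturbance.

```bash
python3 - <<'E'
from h import *
from bench import vision
d=pickle.load(open("snap0.pkl","rb"))
s=vision.snapshot("scene")["image"];t=vision.snapshot("top")["image"]
cv2.imwrite("pics/sF.png",s[:,:,::-1]);cv2.imwrite("pics/tF.png",t[:,:,::-1])
p16=cv2.imread("pics/scene16.png")[:,:,::-1]
print("motion in bin since last",np.abs(s[230:350,220:345].astype(int)-p16[230:350,220:345]).max())
a,b=d["scene"]["image"].astype(int),s.astype(int)
D=np.abs(a-b).max(2)
for n,(x0,y0,x1,y1) in dict(sound=(357,203,384,256),die=(386,214,402,232),rocker=(320,303,342,322),turq1=(420,215,460,268),turq2=(405,278,448,325),purple=(362,335,400,390),board=(455,300,518,348),spool=(452,358,490,393),tray=(396,380,480,456),jar=(160,197,190,230),driver=(205,150,252,210)).items(): print(n,(D[y0:y1,x0:x1]>40).mean().round(3))
E
```

```text
motion in bin since last 24
sound 0.031
die 0.0
rocker 0.0
turq1 0.0
turq2 0.0
purple 0.0
board 0.0
spool 0.0
tray 0.0
jar 0.014
driver 0.0
```

View pics/sF.png

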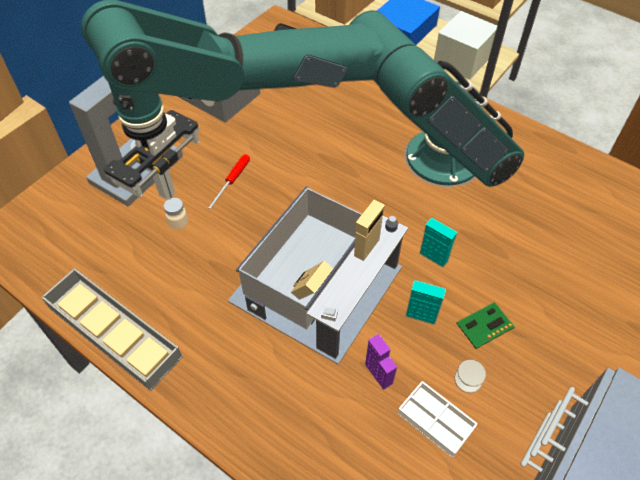

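```bash
python3 - <<'E'
import cv2,numpy as np
from bench import robot,get_obs
a=cv2.imread("pics/scene16.png").astype(int)[250:310,285:345];b=cv2.imread("pics/sF.png").astype(int)[250:310,285:345]
print(np.abs(a-b).mean(), get_obs()["time"], get_obs()["wrist_force"])
print(robot.close_job())
E
```

```text
1.7083333333333333 15.8167 [-0.34139065 -0.2029549   0.03761729]
the job is handed in; nothing more can be done
None
```

I pushed the bin upright, then toppled the cracked case off the ledge into it, and handed the job in at about 15.8 s of the 43 s allowed. Everything was done with the shut fingers and nothing was picked up.

- **Bin:** My first push contacted the wall too low, at about 28 N, so I repositioned nearer the rim. The bin then stopped at the predicted upright position: 20 N gave only 1 mm of travel. In both camera views the rim corners matched an upright bin.
- **Cracked case:** It dropped in but leaned on the +x end wall. I nudged it twice above the rim to settle it.
- **Where it rests:** It now leans with its broad face on the back wall and does not lie flat. Its upper end still sticks up about 20 mm above the rim and is about level with the back wall's outer face. Its middle is inside the walls and about 38 mm below the rim. It was not moving between the last two pictures.
- **Everything else:** A before-and-after scene comparison shows the die, rocker switch, look-alike cases, board, spool, tray and screwdriver unchanged. The sound case still stands in place. The comparison box around it changed by 3%, which I put down to the bin moving behind it, but I did not check that separately. The jar's box changed by 1.4%, with the arm now in view beside it. It appears unmoved, but I did not measure that either.
- **Robot:** It was touching nothing at hand-in, with wrist force near 0.

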